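# Empty a tailgate tray of cores into the bin

## Task

Empty the four toroid cores from the blue tipping tray into the yellow bin, spilling none. First fold the tray's end gate (red knob) all the way down while the tray sits level, then raise the tray's rear end (black grip) until all the cores have slid out over the gate into the bin, and finally lower the tray gently back to level and let go, leaving the gate down. Do not take cores out over the walls, do not push the bin about, and leave the other things on the bench alone.

Things in the scene. Friction and masses are not known exactly. Their poses are not given: they have to be found in the camera images.
- stand: grey fixed sheet-metal stand that carries the tipping tray, 167 mm long (without tray), 145 mm wide, 140 mm high; origin on the bench straight below the tray's hinge; its +x axis is the level direction in which the tray empties, its y axis is parallel to both hinges, z up.
- tray (a joint): tilt of the blue tray on the stand, rad: 0 = level at rest, grows as the rear grip is lifted, stop at 0.95. The tray (350 g) is not held up by friction: it falls back if released; raising it takes about 3 N at the grip. The cores (which stay put at small tilts) all slide out by 0.85 at the latest
- tray_hinge (a point): centre of the tray's hinge axis, at the front lower edge of its floor, 125 mm above the bench, fixed in place; its axes turn with the tray: x along the floor toward the gate, y along the hinge, z out of the floor. The tray lies behind it: x from -159 to 0 mm, 118 mm wide, floor 4 mm thick, side and rear walls 3 mm thick, rims 38 mm above the floor's underside
- tray_grip (a point): centre of the black cross grip behind the tray's rear wall: round bar 16 mm in diameter, 26 mm long along the hinge direction y, at (-217, 0, 25) mm in the tray_hinge frame; carried by a 12 mm wide arm from the rear wall, free space on both ends and below. Pinched across its 26 mm length (fingers closing along y) from above, it can turn between the fingers; it moves on an arc round tray_hinge
- gate (a joint): angle of the blue end gate relative to the tray, rad: 0 = shut (upright), 1.57 = fully down, flush with the tray floor as a chute; friction hinge (0.03 N m), it stays where it is left. It may start a few degrees open
- gate_hinge (a point): centre of the gate's hinge axis (parallel to y of the stand), at (1, 0, 3) mm in the tray_hinge frame; the gate plate is 118 mm wide, 36 mm high, 3 mm thick, and swings outward (stand +x) and down about it
- gate_knob (a point): centre of the red cross knob of the gate: round bar 16 mm in diameter, 26 mm long along y, carried on an 8 mm stem. With the gate shut it is 24 mm outward (x) of gate_hinge and 58 mm above it; fully down it is 58 mm outward and 24 mm below. Pinched across its 26 mm length from above, it can turn between the fingers as the gate swings
- bin: yellow open loose bin, 170 mm along its x, 160 mm along its y, 50 mm high, walls 4 mm, floor 8 mm, 0.6 kg; stands under the gate end of the tray; origin at the centre of its underside
- core_1: toroid core (flat ring), green, 36 mm diameter, 15 mm high, 50 g; lies flat in the tray at the start; origin at the centre of its underside, z up
- core_2: toroid core (flat ring), dark grey, 36 mm diameter, 15 mm high, 50 g; lies flat in the tray at the start; origin at the centre of its underside, z up
- core_3: toroid core (flat ring), dark grey, 36 mm diameter, 15 mm high, 50 g; lies flat in the tray at the start; origin at the centre of its underside, z up
- core_4: toroid core (flat ring), green, 36 mm diameter, 15 mm high, 50 g; lies flat in the tray at the start; origin at the centre of its underside, z up
- bobbin_3: bystander: bobbin of copper wire with black flanges, 67 mm diameter, 74 mm high; origin under its centre
- spare_roller: bystander: white grooved nylon guide roller lying flat, 39 mm diameter, 21 mm high; origin under its centre
- kraft_box: bystander: small brown carton, 73x61x62 mm; origin under its centre
Not all that is in view belongs to the job. What is shaped like the core_2 but pink or purple is not meant.

How it is judged:
On the way, in this order (a step that is already met when the one before it is completed fails the run):
1. the gate is fully down while the tray is level (value of joint gate above 1.38 rad and value of joint tray below 0.1 rad), for 0.2 s.
2. the tray is tipped up with the gate down (value of joint gate above 1.3 rad and value of joint tray above 0.35 rad), for 0.2 s.
At the end, for the whole second after the job is handed in: All four cores lie at rest inside the bin (within its walls, origin below its 50 mm rim), the bin stands upright, the tray is back level on the stand (within 0.04 rad) and the gate is down (over 1.3 rad) (x of core_1 in the frame of bin between -0.085 and 0.085 m and y of core_1 in the frame of bin between -0.08 and 0.08 m and z of each of core_1, core_2, core_3, core_4 in the frame of bin below 0.05 m and linear speed of each of core_1, core_2, core_3, core_4 below 0.03 m/s and x of core_2 in the frame of bin between -0.085 and 0.085 m and y of core_2 in the frame of bin between -0.08 and 0.08 m and x of core_3 in the frame of bin between -0.085 and 0.085 m and y of core_3 in the frame of bin between -0.08 and 0.08 m and x of core_4 in the frame of bin between -0.085 and 0.085 m and y of core_4 in the frame of bin between -0.08 and 0.08 m and value of joint tray below 0.04 rad and value of joint gate above 1.3 rad and angle between bin's own z axis and vertical below 0.06 rad); the robot touches nothing.
It fails at once if the tray is tipped more than 0.2 rad before the gate is down (value of joint tray above 0.2 rad and value of joint gate below 1.2 rad).
It fails at once if the tray is let drop (falls back faster than 2 rad/s) (velocity of joint tray below -2 rad/s).
It fails at once if a core leaves the tray over its side or rear wall or is lifted out ((x of core_1 in the frame of tray_hinge below -0.035 m and z of core_1 in the frame of tray_hinge above 0.05 m) or (x of core_2 in the frame of tray_hinge below -0.035 m and z of core_2 in the frame of tray_hinge above 0.05 m) or (x of core_3 in the frame of tray_hinge below -0.035 m and z of core_3 in the frame of tray_hinge above 0.05 m) or (x of core_4 in the frame of tray_hinge below -0.035 m and z of core_4 in the frame of tray_hinge above 0.05 m)).
It fails at once if a core falls outside the bin ((height (world z) of core_1 below 0.03 m and (x of core_1 in the frame of bin above 0.085 m or x of core_1 in the frame of bin below -0.085 m or y of core_1 in the frame of bin above 0.08 m or y of core_1 in the frame of bin below -0.08 m)) or (height (world z) of core_2 below 0.03 m and (x of core_2 in the frame of bin above 0.085 m or x of core_2 in the frame of bin below -0.085 m or y of core_2 in the frame of bin above 0.08 m or y of core_2 in the frame of bin below -0.08 m)) or (height (world z) of core_3 below 0.03 m and (x of core_3 in the frame of bin above 0.085 m or x of core_3 in the frame of bin below -0.085 m or y of core_3 in the frame of bin above 0.08 m or y of core_3 in the frame of bin below -0.08 m)) or (height (world z) of core_4 below 0.03 m and (x of core_4 in the frame of bin above 0.085 m or x of core_4 in the frame of bin below -0.085 m or y of core_4 in the frame of bin above 0.08 m or y of core_4 in the frame of bin below -0.08 m))).
It fails at once if the bin is pushed more than 40 mm or a bystander moved more than 20 mm (distance of bin from where it was at the start of the episode above 0.04 m or distance of any of bobbin_3, spare_roller, kraft_box from where it was at the start of the episode above 0.02 m).
It also fails if it takes over 61 s, if anything falls off the work surface, if the arm or the gripper's body presses on something with over 40 N, if the wrist force passes 120 N, or if a joint passes its speed limit or range.

## Robot

A 6-joint arm with a two-finger parallel gripper is mounted at the origin on a cart in front of the work surface, level with it; the furniture and walls round the work are solid. World frame = base frame: x ahead of the robot, y to its left, z up, the work surface at z = 0. Lengths are in m, angles in rad, forces in N, time in s.
With the tool pointing down it reaches from about 0.35 to 0.775 m from the base axis. Payload 7.3 kg.
Tool frame: the origin (TCP) lies at the centre of the arm's flange, where the gripper is bolted on; the fingertips stand 178 mm ahead of it and the grasp point (between the pads) lies 159 mm ahead of it; z points along the fingers, y is the line along which they close (so a half turn about z gives the same grasp; the last joint's range is limited). The gripper opens to 92 mm and grips with 3 to 60 N. Pads are 19 mm wide; open, the fingers measure 130 mm over their backs; the gripper's body (75 mm by 190 mm) begins 47 mm behind the grasp point.
Start: joints at [-1.274, 0.342, 1.524, -0, 1.275, -0.146], TCP at [0.225, -0.474, 0.405] pointing down, gripper open.
Joint ranges: [-2.53, 2.53], [-0.77, 2.02], [0.04, 2.7], [-1, 4.14], [0.28, 2.66], [-3.11, 3.11]. Speed limits (rad/s): [2.57, 2.57, 3.14, 3.14, 3.14, 3.14].

## Interface

Orientations are given as [roll, pitch, yaw] about the fixed x, y, z axes, in that order (R = Rz(yaw) Ry(pitch) Rx(roll)).
In Python, from cell import telemetry, vision, ticket gives the robot as it stands.
- The arm moves only by the shell command python3 -m crank 'ROWS' [FORCE]. ROWS is JSON, a list of rows, each a list of 5 numbers: the gripper command: -1 is shut, 1 is fully open, values between are in proportion, then the shift along the tool's x, y, z in mm, then the turn about the tool's z in rad. In form: [[fingers, dx, dy, dz, roll], ...]. A call has 1 to 12 rows; each row is the pose to reach, as a shift and turn from the pose commanded when the call began, along the tool's axes at that moment; what a row does not reach only later rows make up. A row lasts 1/12 s, in which the tool goes at most 41.7 mm and 7.16 degrees, less where a joint would pass 70% of its speed; a pose out of reach is approached as far as the arm can. A call with a gripper value outside its range is refused whole. The fingers move at their own pace and stop on an object; FORCE is the grip in N (left out, the last holds). Time passes only in rows, so rows that repeat a pose let the fingers close. It gives the time, the measured TCP pose, the force, the opening and the grip force at its end, in the units of the state.
- telemetry.observe(): the state, without advancing time (a new reading comes with each control period).
- vision.read_camera(name): name is "side" or "top"; returns (picture, depth): 420x560x3 uint8, red, green, blue; 420x560 float32, m along the optical axis (not along the pixel's ray), 0 where there is no reading.
- vision.get_calibration(name): a dict with "camera_matrix" (3x3 intrinsics, pixels), "rvec" (rotation vector, rad) and "tvec" (3), from world to camera coordinates, as OpenCV has them. Camera axes: x right, y down, z forward; pixel columns grow to the right and rows downward; lengths in m; the calibration is good to about 2 mm. A picture is of the moment at which its call begins. get_calibration takes no time and is no camera call.
- ticket.hand_in(): hands the job in; it is judged then, once.
The state is a dict: "time": time; "qpos": joint angles; "qvel": joint speeds; "joint_efforts": joint torques, N m; "tool_pos": TCP position; "tool_rot": TCP orientation; "contact_force": force on the tool from outside, world axes, zero at the start; "torque": the same for the moment, N m; "opening": finger opening in m; "grip_force": force on a finger pad.
Only numpy, scipy, OpenCV 4.12 (cv2) and the standard library are available. Lean on these libraries where they do the work, as an engineer would, in place of code of your own. Each camera call takes 0.05 s, during which the arm holds its last target. There are 200 camera calls.

## Working session

There is one attempt and no reset: what is moved stays moved. The work goes in short steps, Python scripts to look and compute and a shell command to move; the robot and the scene stay as the last step left them, time stands still between calls to the robot, and variables do not carry over. Pictures are saved under pics/ and viewed, at most 10 in all, crops included, and the job is handed in when it is done.

```bash
mkdir -p pics
python3 - <<'E'
from cell import telemetry, vision
import cv2, numpy as np
print(telemetry.observe())
for n in("top","side"):
    p,d=vision.read_camera(n); cv2.imwrite(f"pics/{n}0.png",p[:,:,::-1]); np.savez(f"{n}0.npz",p=p,d=d)
    c=vision.get_calibration(n); print(n,c)
E
```

```text
{'time': 0.0, 'qpos': array([-1.27400176e+00,  3.42718107e-01,  1.52501370e+00,  3.06250137e-05,
        1.27538215e+00, -1.46024755e-01]), 'qvel': array([ 0.00125928, -0.00271142, -0.00132061, -0.00010095, -0.00178228,
       -0.00075898]), 'joint_efforts': array([-4.21807817e-05, -4.31248999e+01, -2.44220692e+01,  7.18009262e-02,
        5.58930205e-02, -1.33178100e-04]), 'tool_pos': array([ 0.22492949, -0.47422864,  0.4040483 ]), 'tool_rot': array([-3.14009180e+00, -2.50332588e-04,  4.42810191e-01]), 'contact_force': array([ 1.1645824 ,  0.77125524, -0.60165778]), 'torque': array([-0.02527902,  0.01111488,  0.03625734]), 'grip_force': 0.0, 'opening': 0.09132234704775818}
top {'camera_matrix': array([[381.14880403,   0.        , 281.92756026],
       [  0.        , 381.14880403, 213.0952313 ],
       [  0.        ,   0.        ,   1.        ]]), 'rvec': array([ 1.58486559, -2.49872583,  0.38756076]), 'tvec': array([0.2427159 , 0.44691386, 1.22224034])}
side {'camera_matrix': array([[511.97989835,   0.        , 290.49717385],
       [  0.        , 511.97989835, 209.43870495],
       [  0.        ,   0.        ,   1.        ]]), 'rvec': array([ 0.02354905,  2.81305903, -1.36990079]), 'tvec': array([0.46541945, 0.07459903, 1.49961496])}
```

View pics/top0.png

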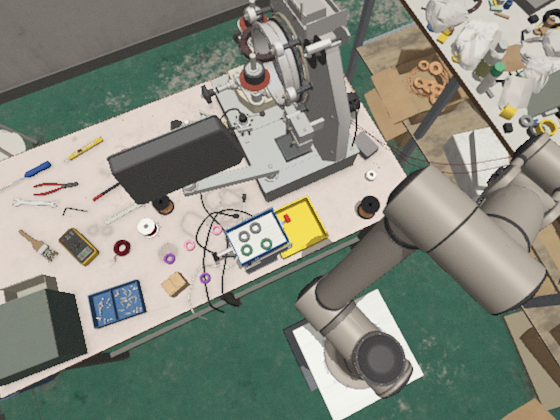

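View pics/side0.png

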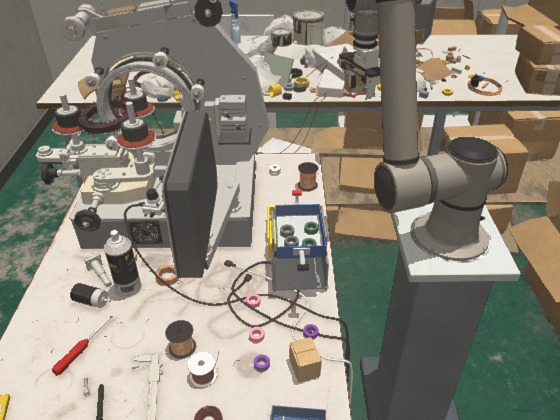

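The top view shows the tray at about (257,238), the red knob at (287,218), the bin at (303,228) and the bobbin at (369,207). The black grip should be near (222,255). In the side view the knob is at (297,193) and the grip near (303,257). Next I'll measure these.

```bash
cat > h.py <<'E'
import numpy as np, cv2
from cell import vision
def cloud(n,d):
    c=vision.get_calibration(n);K=c["camera_matrix"];R=cv2.Rodrigues(c["rvec"])[0];t=c["tvec"].ravel()
    v,u=np.indices(d.shape);X=np.stack([(u-K[0,2])/K[0,0]*d,(v-K[1,2])/K[1,1]*d,d],-1)
    return (X-t)@R
def snap(n,name=None):
    p,d=vision.read_camera(n)
    if name: cv2.imwrite("pics/"+name,p[:,:,::-1])
    return p,d,cloud(n,d)
E
python3 - <<'E'
from h import *
T={}
for n,(x0,y0,x1,y1) in {"top":(205,190,335,280),"side":(255,180,345,300)}.items():
    f=np.load(n+"0.npz");p,d=f["p"],f["d"];W=cloud(n,d);hsv=cv2.cvtColor(p,cv2.COLOR_RGB2HSV)
    roi=np.zeros(d.shape,bool);roi[y0:y1,x0:x1]=1;roi&=d>0
    H,S,V=[hsv[...,i].astype(int) for i in range(3)]
    ms={"red":((H<8)|(H>172))&(S>170)&(V>100),"yel":(abs(H-27)<6)&(S>150)&(V>100),"blue":(abs(H-112)<12)&(S>120),
     "black":(V<60)&(W[...,2]>.12)&(W[...,2]<.19),"rim":(abs(H-112)<12)&(S>100)&(W[...,2]>.15)&(W[...,2]<.175)}
    for k,m in ms.items():
        m=m&roi;q=W[m]; v,u=np.nonzero(m)
        if len(q)<3: print(n,k,len(q));continue
        print(n,k,len(q),"px",u.mean().round(1),v.mean().round(1),"med",np.median(q,0).round(3),"lo",np.percentile(q,3,0).round(3),"hi",np.percentile(q,97,0).round(3))
        if k in("yel","rim"):
            r=cv2.minAreaRect((q[:,:2]*1000).astype(np.float32));print("   rect",r)
    c=p[y0:y1,x0:x1,::-1];np.save  # crop
    cv2.imwrite(f"pics/{n}0c.png",cv2.resize(c,None,fx=6 if n=="top" else 5,fy=6 if n=="top" else 5,interpolation=cv2.INTER_CUBIC))
E
```

```text
top red 27 px 286.4 218.1 med [0.451 0.041 0.194] lo [0.442 0.036 0.19 ] hi [0.463 0.046 0.195]
top yel 1698 px 301.4 225.6 med [ 0.45  -0.023  0.01 ] lo [ 0.374 -0.076  0.004] hi [0.531 0.06  0.052]
   rect ((452.71002197265625, 5.740089416503906), (162.6239471435547, 171.33450317382812), 0.848715603351593)
top blue 240 px 259.3 232.7 med [0.488 0.128 0.156] lo [0.389 0.064 0.138] hi [0.509 0.217 0.166]
top black 35 px 225.5 254.6 med [0.441 0.282 0.157] lo [0.386 0.066 0.122] hi [0.466 0.288 0.161]
top rim 217 px 259.2 232.2 med [0.48  0.127 0.16 ] lo [0.39  0.064 0.151] hi [0.509 0.225 0.167]
   rect ((449.34954833984375, 143.92672729492188), (118.19902801513672, 162.36643981933594), 1.7199831008911133)
side red 26 px 296.9 191.4 med [0.45  0.041 0.192] lo [0.442 0.036 0.187] hi [0.461 0.045 0.196]
side yel 227 px 271.0 231.7 med [0.525 0.012 0.035] lo [ 0.51  -0.078  0.005] hi [0.532 0.091 0.053]
   rect ((456.428955078125, 7.36895751953125), (177.13116455078125, 157.23825073242188), 87.18357849121094)
side blue 62 px 309.5 234.1 med [0.393 0.207 0.163] lo [0.388 0.068 0.159] hi [0.506 0.224 0.165]
side black 32 px 298.4 266.5 med [0.446 0.288 0.151] lo [0.434 0.204 0.122] hi [0.508 0.29  0.156]
side rim 150 px 308.2 234.0 med [0.406 0.21  0.162] lo [0.388 0.061 0.153] hi [0.508 0.224 0.165]
   rect ((447.71124267578125, 142.46377563476562), (116.79151916503906, 167.59359741210938), 1.9803760051727295)
```

View pics/top0c.png

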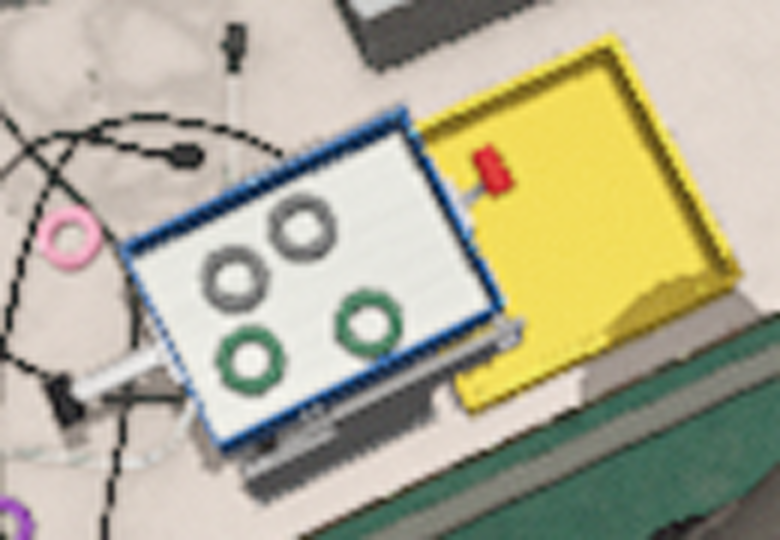

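View pics/side0c.png

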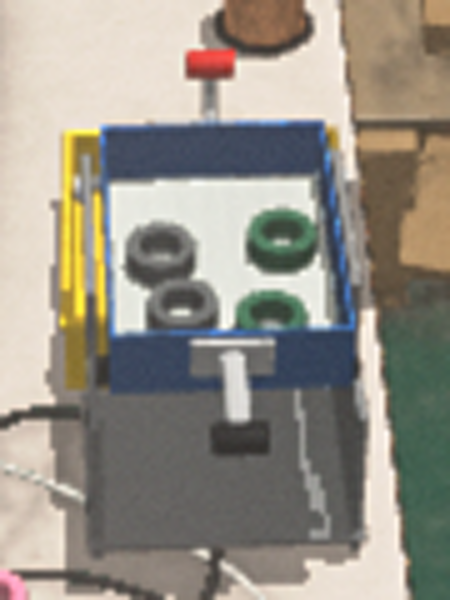

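The crops show the gate shut and the tray square. The tray axis is yawed about 1.7°, with the hinge at about (0.4515, 0.066), the knob at (0.451, 0.041, 0.186) and the grip at (0.445, 0.283, 0.150). Before moving I'll check the swept space for tall obstacles.

Run:
```python
from h import *
for n in("top","side"):
    W=cloud(n,np.load(n+"0.npz")["d"]).reshape(-1,3)
    for y in np.arange(-.5,.45,.1):
        m=(W[:,1]>y)&(W[:,1]<y+.1)&(W[:,0]>.25)&(W[:,0]<.8)&(W[:,2]>.1)&(W[:,2]<.6)
        q=W[m]
        if len(q):
            h=[(round(x,2),round(q[(q[:,0]>x)&(q[:,0]<x+.05),2].max(initial=0),2)) for x in np.arange(.25,.8,.05)]
            print(n,round(y,1),h)
```

```text
top -0.5 [(np.float64(0.25), np.float64(0.59)), (np.float64(0.3), np.float64(0.0)), (np.float64(0.35), np.float64(0.0)), (np.float64(0.4), np.float64(0.0)), (np.float64(0.45), np.float64(0.0)), (np.float64(0.5), np.float64(0.0)), (np.float64(0.55), np.float64(0.0)), (np.float64(0.6), np.float64(0.0)), (np.float64(0.65), np.float64(0.0)), (np.float64(0.7), np.float64(0.0)), (np.float64(0.75), np.float64(0.0))]
top -0.4 [(np.float64(0.25), np.float64(0.59)), (np.float64(0.3), np.float64(0.0)), (np.float64(0.35), np.float64(0.0)), (np.float64(0.4), np.float64(0.0)), (np.float64(0.45), np.float64(0.0)), (np.float64(0.5), np.float64(0.0)), (np.float64(0.55), np.float64(0.0)), (np.float64(0.6), np.float64(0.21)), (np.float64(0.65), np.float64(0.24)), (np.float64(0.7), np.float64(0.25)), (np.float64(0.75), np.float64(0.0))]
top -0.3 [(np.float64(0.25), np.float64(0.0)), (np.float64(0.3), np.float64(0.0)), (np.float64(0.35), np.float64(0.0)), (np.float64(0.4), np.float64(0.0)), (np.float64(0.45), np.float64(0.0)), (np.float64(0.5), np.float64(0.0)), (np.float64(0.55), np.float64(0.13)), (np.
[... 6101 characters left out ...]
t64(0.4), np.float64(0.0)), (np.float64(0.45), np.float64(0.0)), (np.float64(0.5), np.float64(0.0)), (np.float64(0.55), np.float64(0.0)), (np.float64(0.6), np.float64(0.47)), (np.float64(0.65), np.float64(0.47)), (np.float64(0.7), np.float64(0.46)), (np.float64(0.75), np.float64(0.0))]
side 0.4 [(np.float64(0.25), np.float64(0.0)), (np.float64(0.3), np.float64(0.0)), (np.float64(0.35), np.float64(0.0)), (np.float64(0.4), np.float64(0.0)), (np.float64(0.45), np.float64(0.0)), (np.float64(0.5), np.float64(0.0)), (np.float64(0.55), np.float64(0.0)), (np.float64(0.6), np.float64(0.45)), (np.float64(0.65), np.float64(0.47)), (np.float64(0.7), np.float64(0.0)), (np.float64(0.75), np.float64(0.0))]
```

```bash
python3 -m crank '[[1,425,-368,0,-1.157],[1,425,-368,0,-1.157],[1,425,-368,0,-1.157],[1,425,-368,0,-1.157],[1,425,-368,0,-1.157],[1,425,-368,0,-1.157],[1,425,-368,0,-1.157],[1,425,-368,0,-1.157],[1,425,-368,0,-1.157],[1,425,-368,0,-1.157],[1,425,-368,0,-1.157],[1,425,-368,0,-1.157]]' 12
```

```text
time: 1.1
tool_pos: [0.4264, -0.0145, 0.4047]
tool_rot: [-3.142, 0.0, 1.6]
contact_force: [1.0, -1.0, -0.4]
opening: 0.092
grip_force: 0.0
```

```bash
python3 -m crank '[[0.2,30,15,0,0],[0.2,55,27,0,0],[0.2,55,27,0,0],[0.2,55,27,30,0],[0.2,55,27,60,0],[0.2,55,27,60,0],[0.2,55,27,60,0],[0.2,55,27,60,0]]' 12
python3 - <<'E'
from h import *
p,d,W=snap("side");cv2.imwrite("pics/s1.png",cv2.resize(p[150:300,235:375,::-1],None,fx=4,fy=4))
E
```

```text
time: 1.77
tool_pos: [0.4521, 0.0386, 0.3459]
tool_rot: [3.14, 0.0, 1.599]
contact_force: [-0.2, 0.1, 0.7]
opening: 0.055
grip_force: 0.0
```

View pics/s1.png

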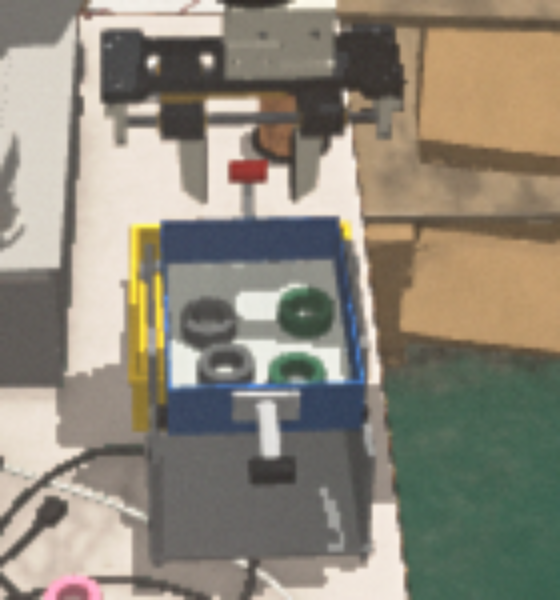

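The fingers straddle the red knob, which is at crop pixel (247,172). Now I'll pinch it.

```bash
python3 -m crank '[[-1,0,0,0,0],[-1,0,0,0,0],[-1,0,0,0,0],[-1,0,0,0,0],[-1,0,0,0,0],[-1,0,0,0,0]]' 12
```

```text
time: 2.32
tool_pos: [0.4521, 0.0391, 0.3451]
tool_rot: [3.14, 0.0, 1.6]
contact_force: [3.3, 0.8, 0.5]
opening: 0.0257
grip_force: 12.0
```

```bash
python3 -m crank '[[-1,-8.4,0,4.2,0],[-1,-16.1,0,9.7,0],[-1,-22.8,0,16.2,0],[-1,-28.6,0,23.7,0],[-1,-33.1,0,31.9,0],[-1,-36.3,0,40.8,0],[-1,-38.2,0,50,0],[-1,-38.8,0,59.4,0],[-1,-37.9,0,68.7,0],[-1,-35.6,0,77.8,0],[-1,-34,0,82.5,0],[-1,-34,0,82.5,0]]' 12; python3 -m crank '[[-1,0,0,0,0],[-1,0,0,0,0],[-1,0,0,0,0]]'
```

```text
time: 3.32
tool_pos: [0.4533, 0.0043, 0.2615]
tool_rot: [3.14, 0.001, 1.6]
contact_force: [3.5, -2.3, 7.4]
opening: 0.0258
grip_force: 12.0
time: 3.57
tool_pos: [0.4532, 0.0041, 0.2622]
tool_rot: [3.14, 0.001, 1.6]
contact_force: [4.8, -1.6, 4.2]
opening: 0.0261
grip_force: 12.0
```

```bash
python3 -m crank '[[0.2,0,0,0,0],[0.2,0,0,0,0],[0.2,0,0,0,0],[0.2,0,0,0,0],[0.2,0,0,-20,0],[0.2,0,0,-60,0],[0.2,0,0,-100,0],[0.2,0,0,-143,0],[0.2,40,0,-143,0],[0.2,80,0,-143,0],[0.2,120,0,-143,0],[0.2,160,0,-143,0]]' 25; python3 -m crank '[[0.2,40,0,0,0],[0.2,80,0,0,0],[0.2,119,0,0,0],[0.2,119,0,0,0],[0.2,119,0,0,0]]'
python3 - <<'E'
from h import *
p,d,W=snap("top");cv2.imwrite("pics/t2.png",cv2.resize(p[190:290,205:335,::-1],None,fx=6,fy=6))
p,d,W=snap("side");cv2.imwrite("pics/s2.png",cv2.resize(p[150:300,235:375,::-1],None,fx=4,fy=4))
hsv=cv2.cvtColor(p,cv2.COLOR_RGB2HSV);m=((hsv[...,0]<8)|(hsv[...,0]>172))&(hsv[...,1]>170)&(hsv[...,2]>100)
m[:170]=0;m[300:]=0;m[:,:255]=0;m[:,345:]=0
q=W[m];print(len(q),np.median(q,0) if len(q) else 0)
E
```

```text
time: 4.57
tool_pos: [0.4473, 0.1664, 0.4052]
tool_rot: [-3.141, 0.0, 1.599]
contact_force: [1.6, -0.5, -0.6]
opening: 0.0555
grip_force: 0.0
time: 4.98
tool_pos: [0.4438, 0.2857, 0.4043]
tool_rot: [-3.14, 0.001, 1.604]
contact_force: [0.2, -0.2, -0.2]
opening: 0.0551
grip_force: 0.0
0 0
```

View pics/s2.png

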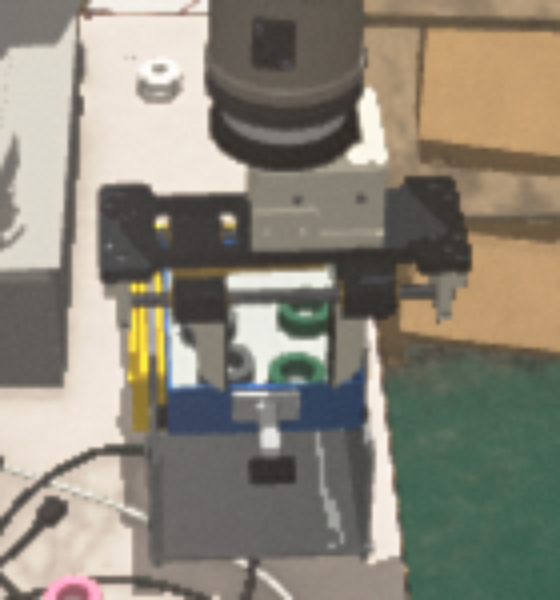

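The gripper is above the rear grip, which is at crop pixel (272,470). Next I'll descend and pinch it.

```bash
python3 -m crank '[[0.2,-2,0,35,0],[0.2,-2,0,70,0],[0.2,-2,0,95,0],[0.2,-2,0,95,0],[0.2,-2,0,95,0],[-1,-2,0,95,0],[-1,-2,0,95,0],[-1,-2,0,95,0],[-1,-2,0,95,0],[-1,-2,0,95,0],[-1,-2,0,95,0]]' 25
```

```text
time: 6.0
tool_pos: [0.4448, 0.282, 0.311]
tool_rot: [3.14, -0.0, 1.6]
contact_force: [-0.0, -0.2, 3.5]
opening: 0.0259
grip_force: 25.0
```

View pics/t2.png

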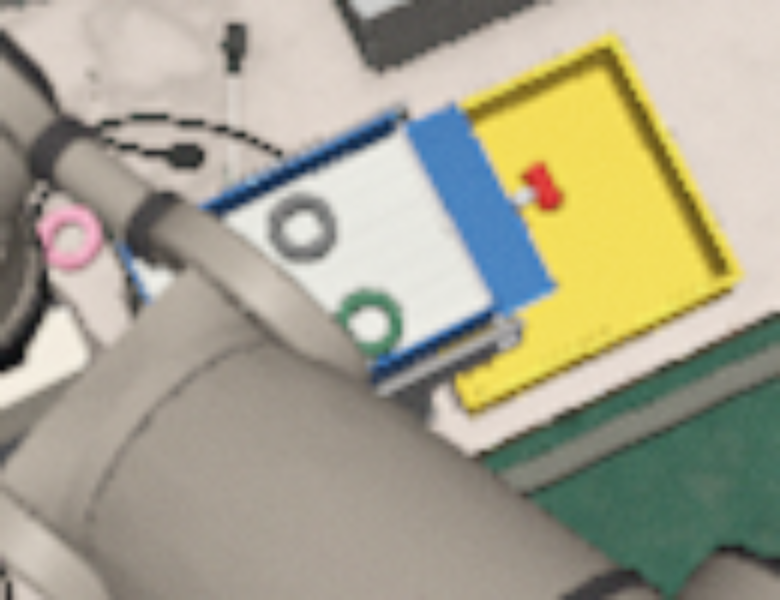

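The gate is folded flat: the blue plate is at (480,205) and the knob at (543,188). The grip is pinched, so I'll raise it along the arc, slowly from about 0.25 rad.

```bash
python3 -m crank '[[-1,-0.7,0,-5.4,0],[-1,-1.5,0,-10.8,0],[-1,-2.5,0,-16.2,0],[-1,-3.6,0,-21.5,0],[-1,-4.9,0,-26.8,0],[-1,-6.2,0,-32.1,0],[-1,-7.7,0,-37.4,0],[-1,-9.3,0,-42.6,0],[-1,-11.1,0,-47.8,0],[-1,-12.9,0,-52.9,0],[-1,-12.9,0,-52.9,0],[-1,-12.9,0,-52.9,0]]' 25
python3 - <<'E'
import numpy as np
f=lambda t:(-217*np.cos(t)+25*np.sin(t),217*np.sin(t)+25*np.cos(t))
for a in np.arange(.25,.9,.1):
    print(round(a,2),[tuple(np.round([-(f(b)[0]-f(a)[0]),-(f(b)[1]-f(a)[1])],1).tolist()) for b in a+np.array([.025,.05,.075,.1])])
from h import *
p,d,W=snap("side")
E
```

```text
time: 7.0
tool_pos: [0.4452, 0.2689, 0.3635]
tool_rot: [3.14, -0.0, 1.6]
contact_force: [5.3, 1.9, -3.4]
opening: 0.0255
grip_force: 25.0
0.25 [(-2.0, -5.1), (-4.1, -10.1), (-6.4, -15.1), (-8.8, -20.0)]
0.35 [(-2.5, -4.9), (-5.1, -9.6), (-7.9, -14.4), (-10.7, -19.0)]
0.45 [(-3.0, -4.6), (-6.1, -9.1), (-9.3, -13.5), (-12.6, -17.8)]
0.55 [(-3.4, -4.3), (-6.9, -8.4), (-10.6, -12.5), (-14.3, -16.5)]
0.65 [(-3.8, -3.9), (-7.8, -7.7), (-11.8, -11.4), (-15.9, -15.0)]
0.75 [(-4.2, -3.5), (-8.5, -6.9), (-12.9, -10.2), (-17.3, -13.3)]
0.85 [(-4.5, -3.1), (-9.1, -6.0), (-13.8, -8.8), (-18.5, -11.5)]
```

```bash
python3 -m crank '[[-1,-0.7,0,-1.7,0],[-1,-1.3,0,-3.4,0],[-1,-2,0,-5.1,0],[-1,-2.7,0,-6.8,0],[-1,-3.4,0,-8.5,0],[-1,-4.1,0,-10.1,0],[-1,-4.9,0,-11.8,0],[-1,-5.6,0,-13.5,0],[-1,-6.4,0,-15.1,0],[-1,-7.2,0,-16.7,0],[-1,-8,0,-18.4,0],[-1,-8.8,0,-20,0]]' 25
python3 -m crank '[[-1,-0.8,0,-1.6,0],[-1,-1.7,0,-3.3,0],[-1,-2.5,0,-4.9,0],[-1,-3.4,0,-6.5,0],[-1,-4.2,0,-8,0],[-1,-5.1,0,-9.6,0],[-1,-6,0,-11.2,0],[-1,-7,0,-12.8,0],[-1,-7.9,0,-14.4,0],[-1,-8.8,0,-15.9,0],[-1,-9.8,0,-17.5,0],[-1,-10.7,0,-19,0]]' 25
python3 - <<'E'
from h import *
p,d,W=snap("top");cv2.imwrite("pics/t3.png",cv2.resize(p[190:290,205:335,::-1],None,fx=6,fy=6))
E
```

```text
time: 8.05
tool_pos: [0.4455, 0.2603, 0.383]
tool_rot: [3.141, -0.0, 1.6]
contact_force: [6.0, 1.4, -2.5]
opening: 0.0255
grip_force: 25.0
time: 9.05
tool_pos: [0.4458, 0.2496, 0.402]
tool_rot: [3.141, -0.0, 1.6]
contact_force: [5.7, 1.0, -3.8]
opening: 0.0257
grip_force: 25.0
```

View pics/t3.png

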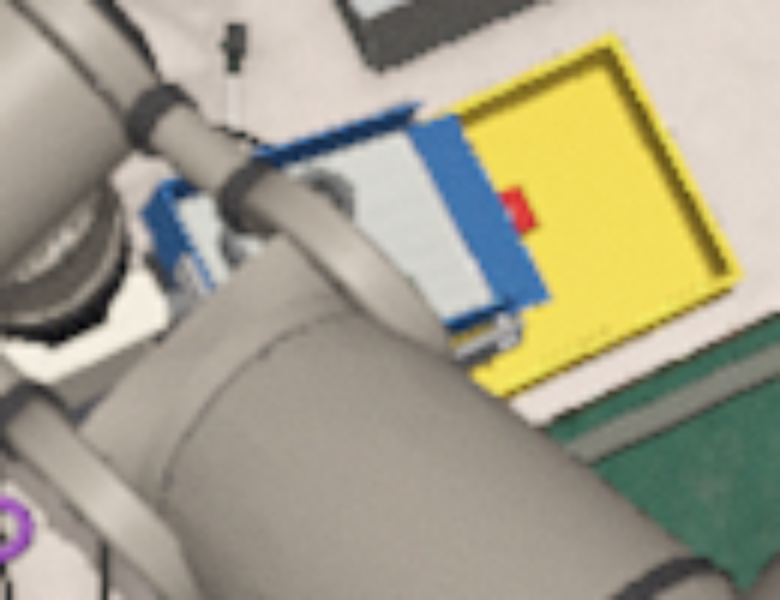

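At 0.45 rad the cores are still at rest (greys near (325,190)) and the bin is empty. I'll go on more slowly.

```bash
python3 -m crank '[[-1,-0.5,0,-0.8,0],[-1,-1,0,-1.5,0],[-1,-1.5,0,-2.3,0],[-1,-2,0,-3.1,0],[-1,-2.5,0,-3.8,0],[-1,-3,0,-4.6,0],[-1,-3.5,0,-5.4,0],[-1,-4,0,-6.1,0],[-1,-4.5,0,-6.9,0],[-1,-5.1,0,-7.6,0],[-1,-5.6,0,-8.4,0],[-1,-6.1,0,-9.1,0]]' 25
python3 -m crank '[[-1,-0.5,0,-0.7,0],[-1,-1.1,0,-1.4,0],[-1,-1.6,0,-2.2,0],[-1,-2.2,0,-2.9,0],[-1,-2.7,0,-3.6,0],[-1,-3.2,0,-4.4,0],[-1,-3.8,0,-5.1,0],[-1,-4.3,0,-5.8,0],[-1,-4.9,0,-6.6,0],[-1,-5.4,0,-7.3,0],[-1,-6,0,-8,0],[-1,-6.5,0,-8.7,0]]' 25
python3 - <<'E'
from h import *
p,d,W=snap("top");cv2.imwrite("pics/t4.png",cv2.resize(p[190:290,205:335,::-1],None,fx=6,fy=6))
E
```

```text
time: 10.1
tool_pos: [0.446, 0.2436, 0.4111]
tool_rot: [3.141, -0.0, 1.6]
contact_force: [6.2, 1.2, -3.1]
opening: 0.0257
grip_force: 25.0
time: 11.1
tool_pos: [0.4462, 0.2371, 0.4199]
tool_rot: [3.14, -0.0, 1.6]
contact_force: [6.4, 0.9, -1.7]
opening: 0.0257
grip_force: 25.0
```

View pics/t4.png

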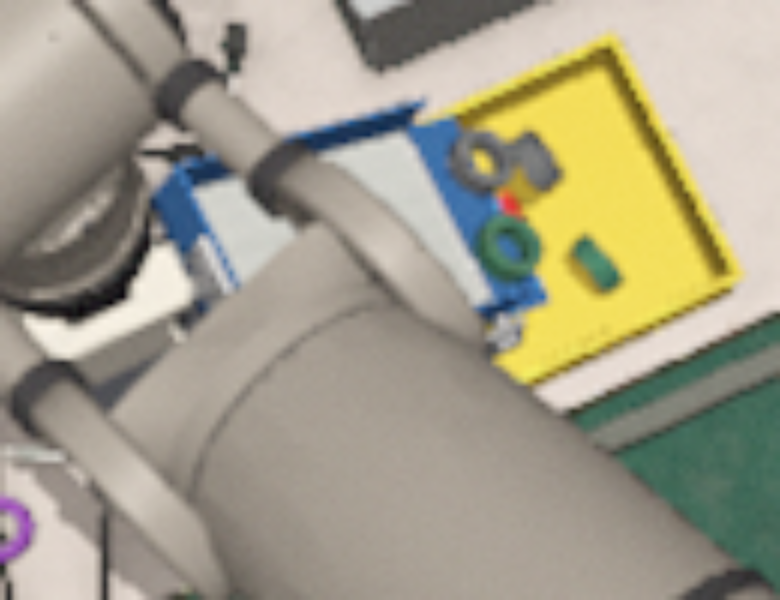

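All four cores are leaving. One grey at (535,165) and one green at (597,265) are mid-fall, and the others are on the gate lip. I'll hold, then measure the colour blobs.

```bash
cat > m.py <<'E'
from h import *
for n,(x0,y0,x1,y1) in {"top":(225,190,335,280),"side":(255,180,345,270)}.items():
    p,d,W=snap(n);hsv=cv2.cvtColor(p,cv2.COLOR_RGB2HSV).astype(int);H,S,V=hsv[...,0],hsv[...,1],hsv[...,2]
    roi=np.zeros(d.shape,bool);roi[y0:y1,x0:x1]=1;roi&=(W[...,0]>.36)&(W[...,0]<.545)&(W[...,1]>-.1)&(W[...,1]<.25)
    for k,m in {"green":(abs(H-70)<20)&(S>70)&(V<170),"grey":(S<60)&(V<130),"red":((H<8)|(H>172))&(S>170),"yel":(abs(H-27)<6)&(S>150)}.items():
        c,l,s,ce=cv2.connectedComponentsWithStats((m&roi).astype(np.uint8))
        for i in range(1,c):
            if s[i,4]>=12:
                q=W[l==i];print(n,k,s[i,4],ce[i].round(0),"med",np.median(q,0).round(3),"z",np.percentile(q[:,2],[5,95]).round(3))
E
python3 -m crank '[[-1,0,0,0,0],[-1,0,0,0,0],[-1,0,0,0,0],[-1,0,0,0,0],[-1,0,0,0,0],[-1,0,0,0,0],[-1,0,0,0,0],[-1,0,0,0,0],[-1,0,0,0,0],[-1,0,0,0,0],[-1,0,0,0,0],[-1,0,0,0,0]]' 25; python3 m.py
```

```text
time: 12.15
tool_pos: [0.4462, 0.2371, 0.4199]
tool_rot: [3.14, -0.0, 1.6]
contact_force: [6.3, 0.3, -2.2]
opening: 0.026
grip_force: 25.0
top green 79 [315. 230.] med [ 0.413 -0.048  0.031] z [0.019 0.045]
top grey 20 [233. 193.] med [0.444 0.171 0.579] z [0.569 0.589]
top grey 207 [230. 213.] med [0.42  0.191 0.571] z [0.415 0.588]
top grey 13 [307. 209.] med [ 0.495 -0.065  0.022] z [0.016 0.029]
top grey 80 [251. 219.] med [0.375 0.164 0.598] z [0.57  0.621]
top grey 23 [237. 241.] med [0.415 0.204 0.331] z [0.223 0.335]
top grey 37 [228. 249.] med [0.397 0.232 0.354] z [0.349 0.398]
top grey 24 [306. 263.] med [ 0.411 -0.078 -0.663] z [-0.923 -0.654]
top yel 1107 [303. 225.] med [ 0.448 -0.026  0.01 ] z [0.005 0.051]
top yel 16 [306. 211.] med [ 0.494 -0.058  0.011] z [0.007 0.023]
top yel 18 [289. 214.] med [ 0.51  -0.     0.009] z [0.004 0.021]
top yel 18 [314. 226.] med [ 0.436 -0.061  0.008] z [0.004 0.013]
side grey 309 [276. 184.] med [0.503 0.222 0.349] z [0.324 0.352]
side grey 132 [335. 184.] med [0.376 0.234 0.35 ] z [0.348 0.352]
side grey 43 [304. 213.] med [0.432 0.238 0.274] z [0.23  0.294]
side grey 263 [322. 253.] med [0.384 0.149 0.076] z [0.014 0.206]
side grey 26 [303. 222.] med [0.442 0.245 0.254] z [0.249 0.266]
side grey 674 [287. 258.] med [0.483 0.131 0.017] z [0.012 0.126]
side yel 193 [269. 231.] med [0.527 0.018 0.04 ] z [0.006 0.052]
side yel 17 [280. 208.] med [ 0.496 -0.078  0.044] z [0.037 0.05 ]
side yel 31 [303. 207.] med [ 0.43  -0.079  0.047] z [0.04  0.052]
side yel 15 [274. 223.] med [ 0.514 -0.049  0.007] z [0.004 0.012]
side yel 1029 [299. 239.] med [0.441 0.022 0.009] z [0.005 0.05 ]
```

```bash
python3 -m crank '[[-1,-2.2,0,-2.8,0],[-1,-4.5,0,-5.6,0],[-1,-6.9,0,-8.4,0],[-1,-9.3,0,-11.1,0],[-1,-11.8,0,-13.8,0],[-1,-14.3,0,-16.5,0],[-1,-16.9,0,-19.1,0],[-1,-19.5,0,-21.7,0],[-1,-22.1,0,-24.2,0],[-1,-24.8,0,-26.7,0],[-1,-27.5,0,-29.1,0],[-1,-30.2,0,-31.5,0]]' 25
python3 -m crank '[[-1,0,0,0,0],[-1,0,0,0,0],[-1,0,0,0,0],[-1,0,0,0,0],[-1,0,0,0,0],[-1,0,0,0,0]]' 25; python3 m.py | grep -v yel
python3 - <<'E'
import numpy as np
f=lambda t:(-217*np.cos(t)+25*np.sin(t),217*np.sin(t)+25*np.cos(t))
def seg(a,bs):print([tuple(np.round([-(f(b)[0]-f(a)[0]),-(f(b)[1]-f(a)[1])],1).tolist()) for b in bs])
seg(.75,.75-np.arange(1,13)*.03333);seg(.35,.35-np.arange(1,13)*.35/12)
E
```

```text
time: 13.25
tool_pos: [0.4471, 0.2069, 0.4516]
tool_rot: [3.14, -0.001, 1.6]
contact_force: [6.1, 2.0, -1.1]
opening: 0.0256
grip_force: 25.0
time: 13.75
tool_pos: [0.4471, 0.207, 0.4515]
tool_rot: [3.14, -0.0, 1.6]
contact_force: [5.3, 0.8, -1.3]
opening: 0.0258
grip_force: 25.0
top green 79 [315. 230.] med [ 0.41  -0.048  0.034] z [0.018 0.046]
top grey 432 [236. 211.] med [0.414 0.185 0.55 ] z [0.448 0.615]
top grey 84 [263. 211.] med [0.37  0.137 0.622] z [0.613 0.636]
top grey 14 [307. 209.] med [ 0.496 -0.065  0.023] z [0.014 0.03 ]
top grey 156 [239. 242.] med [0.396 0.203 0.382] z [0.257 0.4  ]
side grey 415 [302. 189.] med [0.448 0.239 0.351] z [0.278 0.364]
side grey 64 [335. 183.] med [0.375 0.235 0.355] z [0.344 0.359]
side grey 48 [273. 184.] med [0.509 0.238 0.355] z [0.352 0.358]
side grey 440 [303. 221.] med [0.428 0.11  0.132] z [0.016 0.227]
side grey 637 [287. 258.] med [0.483 0.129 0.016] z [0.011 0.137]
side grey 21 [297. 222.] med [0.449 0.05  0.095] z [0.022 0.106]
side grey 162 [321. 263.] med [0.385 0.146 0.021] z [0.012 0.098]
[(5.5, 4.8), (10.8, 9.8), (15.9, 15.0), (20.8, 20.3), (25.6, 25.8), (30.2, 31.5), (34.6, 37.3), (38.8, 43.2), (42.8, 49.3), (46.6, 55.5), (50.2, 61.9), (53.5, 68.3)]
[(2.8, 5.7), (5.4, 11.6), (7.8, 17.4), (10.1, 23.4), (12.2, 29.4), (14.1, 35.5), (15.8, 41.6), (17.3, 47.8), (18.7, 54.0), (19.9, 60.3), (20.9, 66.6), (21.7, 72.9)]
```

```bash
python3 -m crank '[[-1,5.5,0,4.8,0],[-1,10.8,0,9.8,0],[-1,15.9,0,15,0],[-1,20.8,0,20.3,0],[-1,25.6,0,25.8,0],[-1,30.2,0,31.5,0],[-1,34.6,0,37.3,0],[-1,38.8,0,43.2,0],[-1,42.8,0,49.3,0],[-1,46.6,0,55.5,0],[-1,50.2,0,61.9,0],[-1,53.5,0,68.3,0]]' 25
python3 -m crank '[[-1,2.8,0,5.7,0],[-1,5.4,0,11.6,0],[-1,7.8,0,17.4,0],[-1,10.1,0,23.4,0],[-1,12.2,0,29.4,0],[-1,14.1,0,35.5,0],[-1,15.8,0,41.6,0],[-1,17.3,0,47.8,0],[-1,18.7,0,54,0],[-1,19.9,0,60.3,0],[-1,20.9,0,66.6,0],[-1,21.7,0,72.9,0]]' 25
python3 -m crank '[[-1,0,0,0,0],[-1,0,0,0.5,0],[-1,0,0,1,0],[-1,0,0,1,0],[-1,0,0,1,0],[-1,0,0,1,0]]' 25
```

```text
time: 14.85
tool_pos: [0.4455, 0.2606, 0.3826]
tool_rot: [3.14, 0.001, 1.6]
contact_force: [6.1, 0.1, -0.3]
opening: 0.0256
grip_force: 25.0
time: 15.85
tool_pos: [0.4449, 0.2821, 0.3104]
tool_rot: [3.14, 0.001, 1.6]
contact_force: [-3.5, -4.8, 33.8]
opening: 0.0255
grip_force: 25.0
time: 16.35
tool_pos: [0.4447, 0.2821, 0.3103]
tool_rot: [3.14, -0.0, 1.6]
contact_force: [1.7, -1.3, 8.2]
opening: 0.0254
grip_force: 25.0
```

Seated. I'll let go, rise, move aside and look.

```bash
python3 -m crank '[[0.2,0,0,0,0],[0.2,0,0,0,0],[0.2,0,0,0,0],[0.2,0,0,0,0],[0.2,0,0,-20,0],[0.2,0,0,-55,0],[0.2,0,0,-95,0],[0.2,0,0,-130,0],[0.2,40,0,-130,0],[0.2,80,0,-130,0],[0.2,120,0,-130,0],[0.2,120,0,-130,0]]' 25
python3 m.py
python3 - <<'E'
from h import *
a,_,_=snap("top");b,_,_=snap("side")
f=lambda i,x,y:cv2.resize(i[y:y+100,x:x+100,::-1],(398,398))
cv2.imwrite("pics/fin.png",np.hstack([f(a,235,190),f(b,250,180)]))
E
```

```text
time: 17.35
tool_pos: [0.4398, 0.4072, 0.438]
tool_rot: [-3.14, -0.002, 1.604]
contact_force: [-1.3, -1.2, -0.8]
opening: 0.0549
grip_force: 0.0
top green 81 [315. 230.] med [ 0.41  -0.048  0.034] z [0.018 0.047]
top green 135 [281. 269.] med [ 0.476  0.044 -0.919] z [-0.93 -0.91]
top green 240 [298. 275.] med [ 0.406 -0.043 -0.919] z [-0.93  -0.906]
top grey 13 [307. 209.] med [ 0.497 -0.064  0.024] z [0.018 0.029]
top grey 12 [304. 214.] med [ 0.48  -0.045  0.024] z [0.02  0.027]
top grey 27 [227. 241.] med [0.51  0.235 0.008] z [-0.     0.165]
top grey 234 [265. 261.] med [0.381 0.148 0.078] z [0.021 0.134]
top grey 53 [255. 260.] med [0.392 0.183 0.123] z [0.014 0.146]
top grey 16 [233. 256.] med [0.459 0.238 0.007] z [-0.     0.047]
top grey 151 [290. 270.] med [ 0.414  0.015 -0.663] z [-0.923 -0.651]
top red 21 [295. 221.] med [0.455 0.009 0.111] z [0.108 0.115]
top yel 1081 [303. 227.] med [ 0.436 -0.027  0.01 ] z [0.005 0.052]
top yel 17 [306. 211.] med [ 0.495 -0.059  0.011] z [0.007 0.022]
top yel 18 [289. 214.] med [ 0.509 -0.     0.01 ] z [0.007 0.022]
top yel 18 [314. 226.] med [ 0.436 -0.061  0.009] z [0.005 0.017]
side grey 199 [277. 263.] med [0.507 0.134 0.017] z [0.005 0.1  ]
side grey 41 [297. 261.] med [0.45  0.126 0.017] z [0.013 0.15 ]
side grey 184 [315. 263.] med [0.404 0.129 0.016] z [0.013 0.03 ]
side yel 39 [270. 210.] med [ 0.528 -0.076  0.048] z [0.038 0.052]
side yel 14 [282. 206.] med [ 0.488 -0.08   0.05 ] z [0.047 0.051]
```

View pics/fin.png

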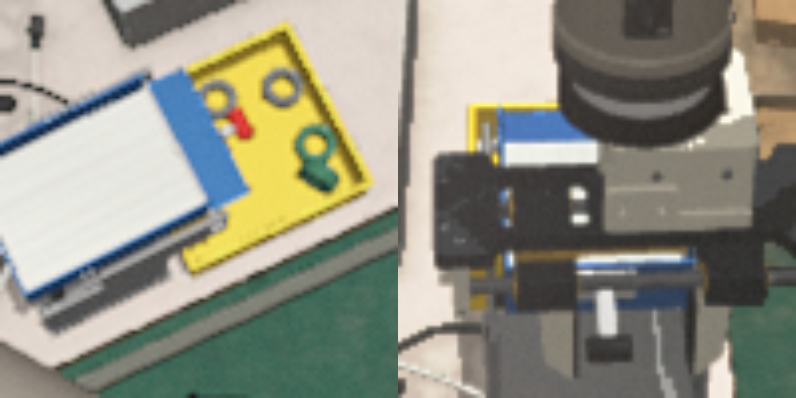

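Left half of the picture: the tray is empty and level and the gate is flat. Two grey cores, at (215,98) and (282,88), and two green ones, at (317,145) and (318,178), lie in the bin. Their tops are at or below 47 mm and have not moved between measurements. The gripper is clear, so I'll hand in.

```bash
python3 -m crank '[[0.2,0,0,0,0],[0.2,0,0,0,0],[0.2,0,0,0,0],[0.2,0,0,0,0],[0.2,0,0,0,0],[0.2,0,0,0,0]]'; python3 -c "
from cell import ticket;print(ticket.hand_in())"
```

```text
time: 18.05
tool_pos: [0.4412, 0.4017, 0.4393]
tool_rot: [3.141, -0.0, 1.599]
contact_force: [-0.2, 0.1, 0.6]
opening: 0.0552
grip_force: 0.0
the job is handed in; nothing more can be done
None
```

Job handed in at about 18 s: the last pictures show all four cores in the bin, the tray back level and let go, and the gate down; the hand-in call returned no verdict.

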